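Open the press-and-turn air shut-off

TASK

Turn on the lathe's compressed air: on the shut-off block with the straight bar handle, press the sprung handle down, keep it down while you turn it clockwise (seen from above) by about 60 degrees, so that its nose swings from the round stud to the raised rib, then let it spring fully back up there and let go. Leave the round knob of the gauge-bearing regulator unturned.

Things in the scene. Friction and masses are not known exactly. Their poses are not given: they have to be found in the camera images.
- handle (a point): Grip point on the turning axis of the shut-off's black bar handle (grey block, no gauge). In mm: bar 50 long, 16 thick, 34 high, on a round skirt 60 across that moves with it. Point: 23 above the skirt's top face, 11 below the bar's top, 96 above the table when up. x axis: along the bar to its pointed nose (white line on top); z up. Grip the 16 from above; fingertips may push the skirt.
- press (a joint): How far the handle is pressed down, m: 0 = fully up, 0.009 = on its stop. A spring pushes it up with about 5 N at the top, 9 N at the bottom. An inner lock stops turning until it is pressed more than 6 mm; between the two end positions the lock keeps it down, and it springs up only near one of them.
- turn (a joint): Turn of the bar handle, rad, growing clockwise seen from above. -0.15 to 0.15 = shut, nose at the round stud; 1.05 = open, nose at the raised rib. It can spring up there from about 0.85 to its end stop at 1.25. Friction 0.05 N m; it stays where it is left.
- round_knob_rim (a point): Point on the upper rim of the pressure regulator's round fluted black knob (50 mm across, 30 high, top 92 above the table); the knob's axis lies 22.5 mm from it along its +x. The regulator is a like grey block (foot 100 x 104, body 50 mm high, fixed) with an upright dial gauge, top 109 mm. Not to be turned. The two blocks may swap places.

How it is judged:
By the outcome, as a careful person would: the job done as asked, in the order asked, and still so for the second after the job is handed in, with the robot touching nothing.
It also fails if it takes over 35 s, if anything falls off the work surface, if the arm or the gripper's body presses on something with over 40 N, if the wrist force passes 120 N, or if a joint passes its speed limit or range.

ROBOT

A 6-joint arm with a two-finger parallel gripper is mounted at the origin on the work surface; the furniture and walls round the work are solid. World frame = base frame: x ahead of the robot, y to its left, z up, the work surface at z = 0. Lengths are in m, angles in rad, forces in N, time in s.
With the tool pointing down it reaches from about 0.325 to 0.775 m from the base axis. Payload 5.5 kg.
Tool frame: the origin (TCP) lies on the centre line of the jaws, within the pads' length; the fingertips stand 8 mm ahead of it and the grasp point (between the pads) lies 11 mm behind it; z points along the fingers, y is the direction in which the jaws open and shut (so a half turn about z gives the same grasp; the last joint's range is limited). The gripper opens to 85 mm and grips with 20 to 120 N. Pads are 22 mm wide; open, the fingers measure 114 mm over their backs; the gripper's body (76 mm by 85 mm) begins 54 mm behind the grasp point. The pads swing forward as they close: fully open they stand 13 mm farther back than shut.
Start: joints at [1.128, 0.091, 1.231, -0, 1.82, -0.057], TCP at [0.226, 0.556, 0.239] pointing down, gripper open.
Joint ranges: [-2.87, 2.87], [-0.86, 2.18], [0.17, 2.46], [-1.51, 4.65], [0.06, 2.69], [-2.65, 2.65]. Speed limits (rad/s): [2.57, 2.57, 3.01, 3.14, 3.14, 3.14].

INTERFACE

Orientations are given as a unit quaternion [x, y, z, w].
In Python, from bench import robot gives the robot as it stands.
- The arm moves only by the shell command python3 -m crank 'ROWS' [OPENING] [FORCE]. ROWS is text: rows parted by semicolons, each of 4 numbers parted by spaces: the shift along the tool's x, y, z in mm, then the turn about the tool's z in rad. In form: tx ty tz twist; .... A call has 1 to 5 rows; each row is the pose to reach, as a shift and turn from the pose commanded when the call began, along the tool's axes at that moment; what a row does not reach only later rows make up. A row lasts 1/12 s, in which the tool goes at most 41.7 mm and 7.16 degrees, less where a joint would pass 70% of its speed; a pose out of reach is approached as far as the arm can. A call with a gripper value outside its range is refused whole. OPENING is the closure in counts, from 0 (fully open) to 255 (shut), set as the call begins (- or left out, the last holds). The fingers move at their own pace and stop on an object; FORCE is the grip in N (left out, the last holds). Time passes only in rows, so rows that repeat a pose let the fingers close. It gives the time, the measured TCP pose, the force and the opening at its end, in the units of the state.
- robot.get_obs(): the state, without advancing time (a new reading comes with each control period).
- robot.grab_frame(name): name is "scene" or "top"; returns a dict with "frame" (420x560x3 uint8, red, green, blue), "depth" (420x560 float32, m along the optical axis (not along the pixel's ray), 0 where there is no reading), "camera_matrix" (3x3 intrinsics, pixels), "distortion" ([k1, k2, p1, p2, k3] as OpenCV has them; the pictures are not rectified), "cam_to_world" (4x4, takes a point from camera to world coordinates). Camera axes: x right, y down, z forward; pixel columns grow to the right and rows downward; lengths in m; the calibration is good to about 2 mm. A picture is of the moment at which its call begins.
- robot.close_job(): hands the job in, once; it reports no verdict.
The state is a dict: "clock": time; "joint_pos": joint angles; "joint_vel": joint speeds; "effort": joint torques, N m; "tool_pos": TCP position; "tool_rot": TCP orientation; "wrist_force": force on the tool from outside, world axes, zero at the start; "wrist_torque": the same for the moment, N m; "width": finger opening in m.
Only numpy, scipy, OpenCV 4.12 (cv2) and the standard library are available. Lean on these libraries where they do the work, as an engineer would, in place of code of your own. Each camera call takes 0.05 s, during which the arm holds its last target. There are 200 camera calls.

## Working session

There is one attempt and no reset: what is moved stays moved. The work goes in short steps, Python scripts to look and compute and a shell command to move; the robot and the scene stay as the last step left them, time stands still between calls to the robot, and variables do not carry over. Pictures are saved under pics/ and viewed, about 8 in all and at most 12, crops included, and the job is handed in when it is done.

```bash
mkdir -p pics
cat > h.py <<'E'
import numpy as np, cv2
from bench import robot
def grab(n):
    f=robot.grab_frame(n); np.savez(f'/tmp/{n}.npz',**{k:np.array(v) for k,v in f.items()}); return f
def load(n): return dict(np.load(f'/tmp/{n}.npz'))
def ray(f,uv):
    p=cv2.undistortPoints(np.array(uv,float).reshape(-1,1,2),f['camera_matrix'],f['distortion']).reshape(-1,2)
    d=np.c_[p,np.ones(len(p))]@f['cam_to_world'][:3,:3].T
    return f['cam_to_world'][:3,3],d
def onz(f,uv,z):
    o,d=ray(f,uv); return o+d*((z-o[2])/d[:,2])[:,None]
E
python3 - <<'E'
from h import *
o=robot.get_obs(); print({k:np.round(v,3) for k,v in o.items()})
for n in('scene','top'):
    f=grab(n); cv2.imwrite(f'pics/{n}0.png',cv2.cvtColor(f['frame'],cv2.COLOR_RGB2BGR)); print(n,np.round(f['cam_to_world'],3).tolist())
E
```

```text
{'clock': np.float64(0.0), 'joint_pos': array([ 1.128,  0.092,  1.232,  0.   ,  1.82 , -0.057]), 'joint_vel': array([ 0.001,  0.001,  0.   , -0.001,  0.001, -0.002]), 'effort': array([-0.0000e+00, -4.5870e+01, -4.1805e+01, -0.0000e+00,  1.1000e-02,
       -0.0000e+00]), 'tool_pos': array([0.226, 0.556, 0.238]), 'tool_rot': array([ 0.192,  0.981, -0.001, -0.   ]), 'wrist_force': array([-0.181, -0.108,  0.   ]), 'wrist_torque': array([-0.034, -0.024,  0.031]), 'width': np.float64(0.085)}
scene [[0.849, -0.368, 0.379, 0.135], [-0.528, -0.58, 0.62, -0.514], [-0.008, -0.727, -0.687, 0.682], [0.0, 0.0, 0.0, 1.0]]
top [[0.005, -0.996, 0.093, 0.347], [-1.0, -0.006, -0.002, 0.025], [0.003, -0.093, -0.996, 0.964], [0.0, 0.0, 0.0, 1.0]]
```

View pics/top0.png

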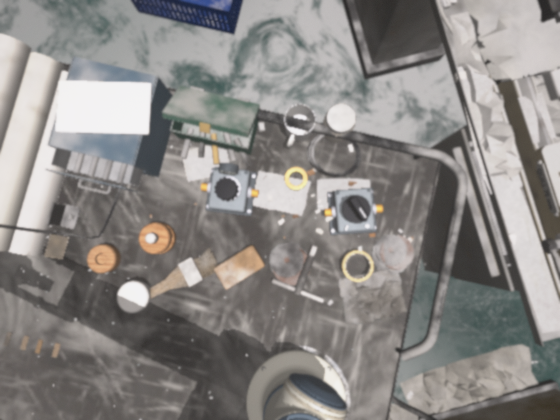

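View pics/scene0.png

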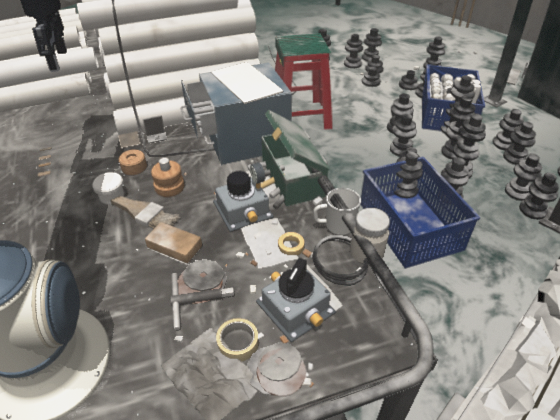

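The shut-off is the right block in the top view (355,208), with the regulator at (228,190). In the scene view the shut-off is at (295,285). I'll enlarge both shut-off views.

Run:
```python
from h import *
t=load('top');s=load('scene')
a=cv2.resize(t['frame'][175:245,320:390],(560,560),interpolation=cv2.INTER_CUBIC)[:, :400+160]
b=cv2.resize(s['frame'][245:345,250:350],(560,560),interpolation=cv2.INTER_CUBIC)
cv2.imwrite('pics/z0.png',cv2.cvtColor(cv2.resize(np.hstack([a,b]),(800,400)),cv2.COLOR_RGB2BGR))
print(onz(t,[[356,208],[228,188]],.107), onz(t,[[356,208]],.073))
print(t['depth'][200:216:3,346:368:3])
```

```text
[[ 0.41010792 -0.11613072  0.107     ]
 [ 0.44895371  0.14069527  0.107     ]] [[ 0.41262602 -0.1217145   0.073     ]]
[[0.8942913  0.8659835  0.8605988  0.86267376 0.86321515 0.8969105
  0.8957453  0.91970456]
 [0.8972951  0.8774292  0.8604259  0.8618453  0.8613648  0.8942229
  0.8942952  0.89528805]
 [0.8955436  0.8959563  0.8724314  0.85999745 0.85916924 0.8611499
  0.8962478  0.89716583]
 [0.8944886  0.8933883  0.89014524 0.8635535  0.8603545  0.8611949
  0.8628829  0.8923544 ]
 [0.8950583  0.8952963  0.8929606  0.87646675 0.86012894 0.86123407
  0.85895824 0.894959  ]
 [0.89318925 0.8938687  0.894122   0.89302164 0.86670643 0.85627353
  0.8582525  0.860043  ]]
```

View pics/z0.png

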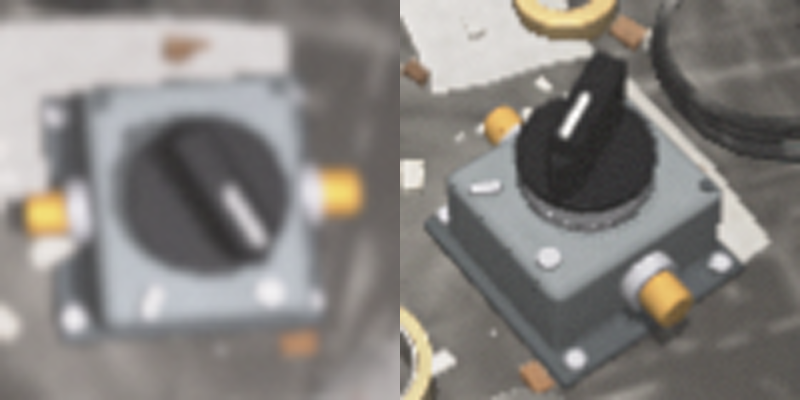

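Crop: the nose's white line points to the round stud at lower right (top view), and the rib is at lower left, so clockwise takes it there. Next I'll measure the bar from depth and the masks.

```bash
cat >> h.py <<'E'
def cloud(f,r0,r1,c0,c1):
    v,u=np.mgrid[r0:r1,c0:c1]; uv=np.c_[u.ravel(),v.ravel()]; o,d=ray(f,uv)
    dz=f['depth'][r0:r1,c0:c1].ravel(); P=o+d*dz[:,None]; return P[dz>0],uv[dz>0],f['frame'][r0:r1,c0:c1].reshape(-1,3)[dz>0]
def bar(f,r0,r1,c0,c1,zlo,zhi):
    P,uv,C=cloud(f,r0,r1,c0,c1); k=(P[:,2]>zlo)&(P[:,2]<zhi)&(np.hypot(*(P[:,:2]-[.411,-.117]).T)<.045)
    q=P[k]; b=cv2.minAreaRect((q[:,:2]*1000).astype(np.float32)); 
    w=k&(C.min(1)>130); n=P[w].mean(0)
    cc=np.array(b[0])/1000; 
    dirs=np.cov(q[:,:2].T); ev,V=np.linalg.eigh(dirs); ax=V[:,1]; ax=ax*np.sign(ax@(n[:2]-cc))
    return b,np.median(q[:,2]),n,w.sum(),np.degrees(np.arctan2(ax[1],ax[0])),q[:,:2].mean(0)
E
python3 - <<'E'
from h import *
t=load('top');s=load('scene')
print(bar(t,180,240,325,390,.09,.125)); 
print(bar(s,245,345,250,350,.09,.125))
for f,a in((t,(180,240,325,390)),(s,(245,345,250,350))):
    P,uv,C=cloud(f,*a); k=(P[:,2]>.064)&(P[:,2]<.084)&(C.max(1)<70)&(np.hypot(*(P[:,:2]-[.411,-.117]).T)<.045)
    c=cv2.minEnclosingCircle((P[k][:,:2]*1000).astype(np.float32)); print(k.sum(),c,np.median(P[k][:,2]))
# studs: bright points on the block's top face
P,uv,C=cloud(t,215,232,325,385); k=(C.min(1)>165)&(P[:,2]>.04)&(P[:,2]<.075); print(np.c_[P[k].round(4),uv[k]])
E
```

```text
(((408.12322998046875, -123.31591033935547), (55.42277145385742, 16.482208251953125), 32.07124710083008), np.float64(0.1048171587334058), array([ 0.40002838, -0.12972441,  0.10481877]), np.int64(38), np.float64(-147.34702441331368), array([ 0.40907102, -0.12158008]))
(((408.2516174316406, -125.10446166992188), (55.71120834350586, 16.869888305664062), 31.87384033203125), np.float64(0.10583485315250452), array([ 0.3999516 , -0.12985327,  0.10751607]), np.int64(32), np.float64(-148.57457425251275), array([ 0.40686157, -0.12801697]))
43 ((412.4714050292969, -117.83148956298828), 24.591262817382812) 0.07270212975077339
529 ((409.80316162109375, -125.01656341552734), 29.196165084838867) 0.07294800619638453
[[ 3.991e-01 -8.700e-02  5.020e-02  3.380e+02  2.150e+02]
 [ 3.992e-01 -8.910e-02  4.990e-02  3.390e+02  2.150e+02]
 [ 3.991e-01 -9.110e-02  5.140e-02  3.400e+02  2.150e+02]
 ...
 [ 3.674e-01 -1.079e-01  5.100e-02  3.480e+02  2.300e+02]
 [ 3.674e-01 -1.105e-01  4.790e-02  3.490e+02  2.300e+02]
 [ 3.674e-01 -1.124e-01  4.920e-02  3.500e+02  2.300e+02]]
```

```bash
cat >> h.py <<'E'
from scipy.spatial.transform import Rotation as R
def go(x,y,z,th):
    o=robot.get_obs(); M=R.from_quat(o['tool_rot']).as_matrix(); d=M.T@(np.array([x,y,z])-o['tool_pos'])*1000
    cur=np.arctan2(M[1,0],M[0,0]); tw=(cur-np.radians(th)+np.pi)%(2*np.pi)-np.pi
    print('t',round(float(o['clock']),2),'pos',o['tool_pos'].round(4),'th',np.degrees(cur).round(1),'F',np.round(o['wrist_force'],1),'T',np.round(o['wrist_torque'],2),'w',round(float(o['width']),4)); print('need',d.round(1),round(tw,3),'tilt',M[2,2].round(4))
E
python3 -c "
from h import *
go(.409,-.1245,.18,32)"
```

```text
t 0.1 pos [0.2257 0.5557 0.2383] th 157.9 F [ 0.2 -0.6  0.8] T [-0.   -0.03  0.01] w 0.0855
need [-425.8 -561.1   59.2] 2.197 tilt -1.0
```

```bash
python3 -m crank '-426 -560 0 0.6; -426 -560 0 0.6; -426 -560 0 0.6; -426 -560 0 0.6; -426 -560 0 0.6' 0 40; python3 -c "
from h import *
go(.409,-.1245,.18,32)"
```

```text
clock: 0.52
tool_pos: [0.2801, 0.353, 0.2385]
tool_rot: [0.476, 0.88, -0.001, -0.0]
wrist_force: [1.2, -0.2, 0.1]
width: 0.0852
t 0.52 pos [0.2801 0.353  0.2385] th 123.2 F [ 1.2 -0.2  0.1] T [-0.03 -0.03  0.  ] w 0.0852
need [-470.1 -153.6   58.9] 1.592 tilt -1.0
```

```bash
python3 -m crank '-470 -153 0 0.62; -470 -153 0 0.62; -470 -153 0 0.62; -470 -153 0 0.62; -470 -153 0 0.62'; python3 -c "
from h import *
go(.409,-.1245,.18,32)"
```

```text
clock: 0.93
tool_pos: [0.3356, 0.1522, 0.239]
tool_rot: [0.721, 0.693, 0.0, 0.0]
wrist_force: [2.2, 0.7, -0.4]
width: 0.0855
t 0.93 pos [0.3356 0.1522 0.239 ] th 87.7 F [ 2.2  0.7 -0.4] T [-0.01  0.01  0.03] w 0.0855
need [-273.5   84.5   59. ] 0.972 tilt -1.0
```

```bash
python3 -m crank '-273 84 0 0.62; -273 84 0 0.62; -273 84 0 0.62; -273 84 0 0.62; -273 84 0 0.62'; python3 -c "
from h import *
go(.409,-.1245,.18,32)"
```

```text
clock: 1.35
tool_pos: [0.3899, -0.0492, 0.2391]
tool_rot: [0.898, 0.439, 0.0, 0.0]
wrist_force: [0.1, 0.7, 0.5]
width: 0.0855
t 1.35 pos [ 0.3899 -0.0492  0.2391] th 52.1 F [0.1 0.7 0.5] T [ 0.06 -0.06  0.02] w 0.0855
need [-47.7  61.3  59.2] 0.351 tilt -1.0
```

```bash
python3 -m crank '-48 61 20 0.35; -48 61 50 0.35; -48 61 59 0.35; -48 61 59 0.35; -48 61 59 0.35'
python3 - <<'E'
from h import *
go(.409,-.1245,.15,32)
f=grab('scene');g=grab('top')
b=cv2.resize(f['frame'][215:345,240:370],(600,600),interpolation=cv2.INTER_CUBIC)
cv2.imwrite('pics/s1.png',cv2.cvtColor(b,cv2.COLOR_RGB2BGR))
E
```

```text
clock: 1.77
tool_pos: [0.4085, -0.1222, 0.1791]
tool_rot: [0.96, 0.28, -0.001, -0.001]
wrist_force: [-0.5, 0.7, 0.6]
width: 0.085
t 1.77 pos [ 0.4085 -0.1222  0.1791] th 32.5 F [-0.5  0.7  0.6] T [0.04 0.05 0.04] w 0.085
need [-0.8  2.3 29.1] 0.009 tilt -1.0
```

View pics/s1.png

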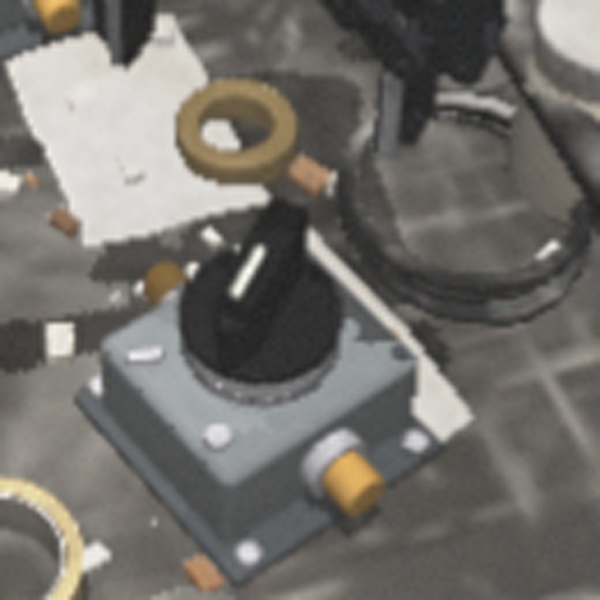

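Close look: the fingers straddle the bar (at about (120,40) and (395,130), bar at (265,280)), aligned with its thickness. Descending and closing gently.

```bash
python3 -m crank '-1 2 30 0.009; -1 2 60 0.009; -1 2 85 0.009; -1 2 91 0.009; -1 2 91 0.009' && python3 -m crank '0 0 0 0; 0 0 0 0; 0 0 0 0; 0 0 0 0; 0 0 0 0' 255 20; python3 -m crank '0 0 0 0; 0 0 0 0; 0 0 0 0; 0 0 0 0; 0 0 0 0'; python3 -c "
from h import *
go(.409,-.1245,.085,32)"
```

```text
clock: 2.28
tool_pos: [0.4091, -0.1233, 0.089]
tool_rot: [0.961, 0.276, -0.001, -0.001]
wrist_force: [-0.8, 0.3, 0.4]
width: 0.0857
clock: 2.7
tool_pos: [0.41, -0.1247, 0.0904]
tool_rot: [0.961, 0.275, 0.001, 0.001]
wrist_force: [0.5, 0.1, 0.4]
width: 0.0253
clock: 3.12
tool_pos: [0.4095, -0.1242, 0.0895]
tool_rot: [0.961, 0.275, 0.0, -0.0]
wrist_force: [-2.5, 5.6, 4.2]
width: 0.0154
t 3.12 pos [ 0.4095 -0.1242  0.0895] th 31.9 F [-2.5  5.6  4.2] T [0.72 0.28 0.02] w 0.0154
need [-0.6  0.   4.5] -0.001 tilt -1.0
```

Gripped (15.4 mm), with a 6 N side load of the tool's −y. I'll shift 1 mm that way, firm the grip and press.

```bash
python3 -m crank '0 -1 0 0; 0 -1 0 0; 0 -1 2 0; 0 -1 4 0; 0 -1 4 0' 255 50; python3 -m crank '0 0 2 0; 0 0 4 0; 0 0 4.5 0; 0 0 4.5 0; 0 0 4.5 0'; python3 -c "
from h import *
go(.409,-.1245,.085,32)"
```

```text
clock: 3.53
tool_pos: [0.4094, -0.124, 0.0855]
tool_rot: [0.962, 0.275, 0.001, 0.001]
wrist_force: [-1.1, 1.4, 6.3]
width: 0.0149
clock: 3.95
tool_pos: [0.4094, -0.1241, 0.0817]
tool_rot: [0.962, 0.275, 0.001, 0.001]
wrist_force: [-2.2, 1.3, 7.8]
width: 0.0149
t 3.95 pos [ 0.4094 -0.1241  0.0817] th 31.9 F [-2.2  1.3  7.8] T [0.28 0.26 0.09] w 0.0149
need [-0.6  0.1 -3.3] -0.002 tilt -1.0
```

```bash
python3 -m crank '0 0 1 0; 0 0 1.5 0; 0 0 1.5 0; 0 0 1.5 0; 0 0 1.5 0'; python3 -c "
from h import *
go(.409,-.1245,.085,32)"
```

```text
clock: 4.37
tool_pos: [0.4095, -0.1241, 0.0812]
tool_rot: [0.962, 0.275, 0.001, 0.001]
wrist_force: [-3.6, 2.6, 12.5]
width: 0.015
t 4.37 pos [ 0.4095 -0.1241  0.0812] th 31.9 F [-3.6  2.6 12.5] T [0.4  0.67 0.08] w 0.015
need [-0.7  0.1 -3.8] -0.002 tilt -1.0
```

On the stop (12.5 N, hardly any travel). Turning while holding down.

```bash
python3 -m crank '0 0 0 0.1; 0 0 0 0.2; 0 0 0 0.3; 0 0 0 0.4; 0 0 0 0.5'
python3 - <<'E'
from h import *
t=load('top'); q=onz(t,[[367.2,225.8],[346.8,227.5]],.053); print(q, np.degrees(np.arctan2(*(q[:,:2]-[.409,-.1245])[:,::-1].T)))
go(.409,-.1245,.085,-28)
E
```

```text
clock: 4.78
tool_pos: [0.4092, -0.1235, 0.0812]
tool_rot: [1.0, 0.026, 0.001, -0.0]
wrist_force: [-5.7, 5.8, 15.0]
width: 0.0148
[[ 0.37643126 -0.14833772  0.053     ]
 [ 0.37258281 -0.10510549  0.053     ]] [-143.798844    151.96181454]
t 4.78 pos [ 0.4092 -0.1235  0.0812] th 3.0 F [-5.7  5.8 15. ] T [0.92 0.96 0.11] w 0.0148
need [-0.3  1.  -3.8] 0.541 tilt -1.0
```

```bash
python3 -m crank '-0.4 -0.4 0 0.1; -0.5 -0.5 0 0.2; -0.5 -0.5 0 0.3; -0.5 -0.5 0 0.42; -0.5 -0.5 0 0.54'; python3 -m crank '0 0 0 0; 0 0 0 0; 0 0 0 0'
python3 - <<'E'
from h import *
go(.409,-.1245,.09,-28)
f=grab('scene')
cv2.imwrite('pics/s2.png',cv2.cvtColor(cv2.resize(f['frame'][215:345,240:370],(500,500),interpolation=cv2.INTER_CUBIC),cv2.COLOR_RGB2BGR))
E
```

```text
clock: 5.2
tool_pos: [0.4092, -0.1228, 0.0812]
tool_rot: [0.97, -0.242, 0.001, -0.001]
wrist_force: [-2.9, 7.0, 12.7]
width: 0.0148
clock: 5.45
tool_pos: [0.4092, -0.1228, 0.0812]
tool_rot: [0.971, -0.239, 0.001, -0.001]
wrist_force: [-2.7, 6.1, 13.3]
width: 0.0148
t 5.45 pos [ 0.4092 -0.1228  0.0812] th -27.7 F [-2.7  6.1 13.3] T [ 0.93  0.53 -0.01] w 0.0148
need [ 0.7  1.6 -8.8] 0.006 tilt -1.0
```

View pics/s2.png

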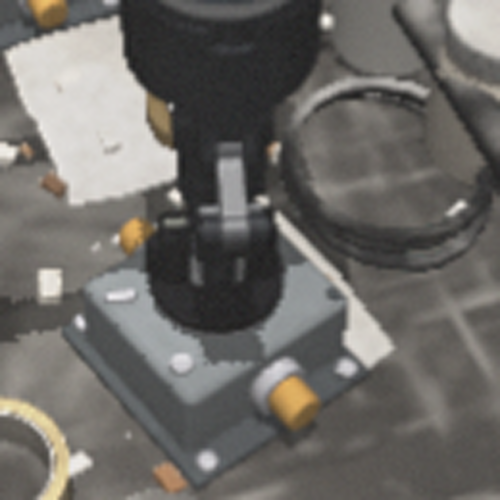

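Picture: gripper holding the bar, nose towards the rib (120,295). Raising with the spring, then opening.

```bash
python3 -m crank '0 0 -2 0; 0 0 -4 0; 0 0 -6 0; 0 0 -8 0; 0 0 -8 0'; python3 -m crank '0 0 -1 0; 0 0 -1.5 0; 0 0 -1.5 0; 0 0 -1.5 0'; python3 -m crank '0 0 0 0; 0 0 0 0; 0 0 0 0; 0 0 0 0; 0 0 0 0' 0; python3 -m crank '0 0 0 0; 0 0 -20 0; 0 0 -50 0; 0 0 -90 0; 0 0 -120 0'; python3 -m crank '60 0 -20 0; 100 0 -40 0; 140 0 -40 0; 140 0 -40 0'
python3 - <<'E'
from h import *
f=grab('scene');t=grab('top')
print(bar(t,180,240,325,390,.09,.125)); print(bar(f,245,345,250,350,.09,.125))
P,uv,C=cloud(f,245,345,250,350); k=(P[:,2]>.055)&(P[:,2]<.084)&(C.max(1)<70)&(np.hypot(*(P[:,:2]-[.409,-.1245]).T)<.027); print('skirt z',np.median(P[k][:,2]))
a=cv2.resize(t['frame'][175:245,320:390],(400,400),interpolation=cv2.INTER_CUBIC);b=cv2.resize(f['frame'][245:345,250:350],(400,400),interpolation=cv2.INTER_CUBIC)
cv2.imwrite('pics/s3.png',cv2.cvtColor(np.hstack([a,b]),cv2.COLOR_RGB2BGR))
E
```

```text
clock: 5.92
tool_pos: [0.4091, -0.1227, 0.0881]
tool_rot: [0.971, -0.239, 0.001, -0.001]
wrist_force: [0.2, 4.8, 4.9]
width: 0.0152
clock: 6.25
tool_pos: [0.4091, -0.1227, 0.0891]
tool_rot: [0.971, -0.239, 0.001, -0.001]
wrist_force: [1.7, 4.2, 4.7]
width: 0.0151
clock: 6.67
tool_pos: [0.4082, -0.1234, 0.0884]
tool_rot: [0.971, -0.239, -0.0, 0.0]
wrist_force: [0.4, 1.1, -0.3]
width: 0.0746
clock: 7.08
tool_pos: [0.4084, -0.1233, 0.2112]
tool_rot: [0.971, -0.239, 0.001, 0.0]
wrist_force: [0.6, 0.1, -0.0]
width: 0.0852
clock: 7.42
tool_pos: [0.5353, -0.1901, 0.2494]
tool_rot: [0.971, -0.24, 0.001, 0.0]
wrist_force: [0.3, -0.7, 0.7]
width: 0.0856
(((408.4570007324219, -120.64389038085938), (16.329879760742188, 54.56682586669922), 61.34700393676758), np.float64(0.10485044102023144), array([ 0.40118105, -0.11726091,  0.10567257]), np.int64(28), np.float64(152.32155439113694), array([ 0.4093342 , -0.12033118]))
(((408.0905456542969, -122.94701385498047), (17.925874710083008, 55.0108757019043), 62.80447769165039), np.float64(0.10497757684994324), array([ 0.40439915, -0.11924329,  0.1066828 ]), np.int64(45), np.float64(151.0531478740901), array([ 0.4075443 , -0.12570456]))
skirt z 0.07321994918173391
```

View pics/s3.png

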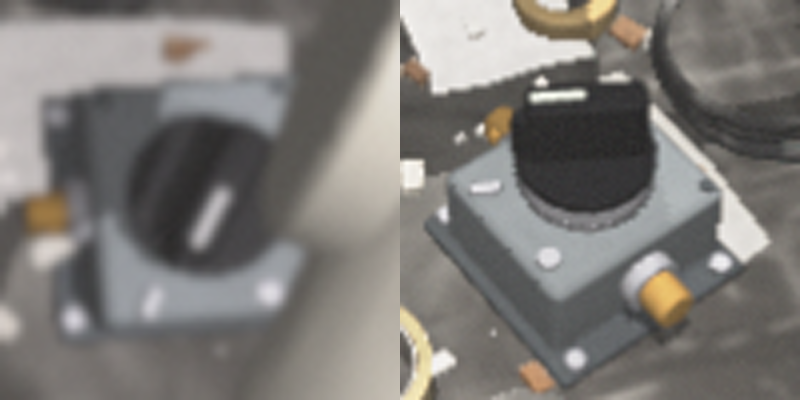

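The nose now points at the rib (white line at about (210,215), rib at (153,300) in the top crop). The handle angle went from -148° to +152°, which is 60° clockwise. The bar top and skirt are back at their starting heights, and the gripper is clear. Handing in.

```bash
python3 -c "
from bench import robot
print(robot.close_job())"
```

```text
the job is handed in; nothing more can be done
None
```

The air shut-off is open. I gripped the bar handle, pressed it down about 8–9 mm to its stop, and turned it 60° clockwise while holding it down. I then let it rise at the rib, released it and backed the arm away. The job was handed in at about 7.5 s.

- **Angle:** the handle reads 151–152° in both cameras, and the rib lies at about 152°. It started at about -148°.
- **Height:** the bar top is at 0.105 m and the skirt at 0.073 m, the same as at the start, so the handle is fully up.
- **Forces:** wrist readings stayed at or below about 17 N. The gripper ended open and clear, with no contact force.
- **Regulator:** the arm never went lower than about 0.24 m near it, so its knob was not touched. I did not re-measure the knob afterwards.
- **Disagreements:** the two cameras differed by about 2 mm on the bar's position. In the final top view the arm partly hid the handle, but the scene view showed it clearly.

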